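Feed out the rolling pin and thread it from its case

TASK

Get the rolling pin out of its case: pull the red-knobbed sprung lever all the way through its stroke so that it pushes the pin's end out into the open well, and ease the lever slowly back home (never let it snap back). Then grip the end of the pin in the well, tilt it and draw it diagonally out through the opening without jamming it hard against the case, and finish still holding it in the gripper, motionless, with the whole pin at least 5 cm above the top of the case and touching nothing else. Leave the canister, bowls, spoon rest and dough divider where they stand.

Things in the scene. Friction and masses are not known exactly. Their poses are not given: they have to be found in the camera images.
- case: Fixed steel case of the rolling pin: 140 mm wide (its x, -70 to 70), 492 mm long (its y, -247 to 245), 85 mm high; origin on the island surface, z up. Floor 8 mm thick, side walls 6 mm thick and 77 mm high. A flat clear cover (underside z = 77, top z = 85 mm) closes the top from y = -68 (red edge strip) to y = 245; from y = -68 to -235 the top is open (the well).
- opening (a point): Centre of the case's open top over the well, at case (0, -151.5, 85) mm. The opening is 167 mm long (case y) and 128 mm wide (case x), shorter than the pin. At its -y end stands the end wall, 12 mm thick and only 62 mm high; at its +y end lies the cover's edge. Under it is the bare case floor at z = 8 mm.
- channel (a point): Middle of the floor of the straight channel in which the pin lies, under the cover only: case x = 0, floor at z = 16 mm, 31 mm between its rails, rails up to z = 34 mm, from the cover's edge to the far end along the case's y. In the well the pin's end stands out free with no rails beside it.
- lever (a joint): Sprung lever through the cover, rad: 0 = home, leaning 0.4 rad from upright to the case's -y; 0.80 = end stop, leaning 0.4 rad to +y. So the knob is pulled to the case's +y, away from the well. The lower arm pushes the pin to -y: at full stroke its tail is at case y = 150, its head at -150 mm, and it stays there. Spring at the knob: 2 N at home, 7 N at full stroke; let go, it snaps back too fast.
- hinge (a point): Middle of the lever's hinge axis, at case (0, 198.5, 130) mm; the axis lies along the case's x. It sits between two cheeks, 40 mm wide overall, 50 mm long, up to z = 150 mm. The knob's centre swings about it at a radius of 100 mm.
- knob (a point): Centre of the lever's red knob: a disc 32 mm in diameter and 24 mm thick, its axis along the case's x. Easily pinched from above across its 24 mm (fingers closing along the case's x); it may turn between the fingers as the lever swings. The lever bar below it is 10 mm thick along x and 14 mm wide.
- pin: Straight dark wooden rolling pin, a plain round rod 26 mm in diameter and 300 mm long, 0.08 to 0.17 kg, with a thin red band 30 mm from each end. Origin at its centre; its axis is its own y. It starts lying in the channel, parallel to the case's y, axis 29 mm above the island, its head almost hidden under the cover (0 to 25 mm out).
- pin_head (a point): Centre of the pin's end face towards the well (pin y = -150 mm): the end to grip.
- pin_tail (a point): Centre of the pin's other end face (pin y = +150 mm), deep under the cover.
- canister: Bystander: frosted glass canister with steel twist cap, 90 mm in diameter, 112 mm high, origin under its centre.
- bowls: Bystander: two nested ceramic prep bowls (white outside, blue inside), 140 mm in diameter, 72 mm high, origin under the centre.
- spoon_rest: Bystander: stainless spoon rest, a dish 110 mm across and 14 mm high, origin under the dish's centre, with a flat tongue reaching to its y = +135 mm.
- divider: Bystander: white plastic dough divider, a ring 130 mm in diameter and 35 mm high with six blades and a small knob up to 55 mm, origin under its centre.

How it is judged:
By the outcome, as a careful person would: the job done as asked, in the order asked, and still so for the second after the job is handed in, while the arm keeps its last pose, push and grip.
It also fails if it takes over 59 s, if anything falls off the work surface, if the arm or the gripper's body presses on something with over 40 N, if the wrist force passes 120 N, or if a joint passes its speed limit or range.

ROBOT

A 6-joint arm with a two-finger parallel gripper is mounted at the origin on the work surface. World frame = base frame: x ahead of the robot, y to its left, z up, the work surface at z = 0. Lengths are in m, angles in rad, forces in N, time in s.
With the tool pointing down it reaches from about 0.3 to 0.825 m from the base axis. Payload 5.4 kg.
Tool frame: the origin (TCP) lies at the very end of the fingers, on their centre line; the grasp point (between the pads) lies 19 mm behind it; z points along the fingers, x is the direction in which the jaws open and shut, and the axes are right-handed (so a half turn about z gives the same grasp; the last joint's range is limited). The gripper opens to 92 mm and grips with 3 to 60 N. Pads are 20 mm wide; open, the fingers measure 128 mm over their backs; the gripper's body (75 mm by 189 mm) begins 69 mm behind the grasp point.
Start: joints at [-1.501, 0.158, 1.597, -0, 1.386, -0.21], TCP at [0.159, -0.553, 0.215] pointing down, gripper open.
Joint ranges: [-2.91, 2.91], [-0.94, 2.29], [0.18, 2.7], [-1.29, 4.43], [0.17, 2.64], [-3, 3]. Speed limits (rad/s): [2.57, 2.57, 3.14, 3.14, 3.14, 3.14].

INTERFACE

Orientations are given as a rotation vector (axis times angle).
In Python, from workcell import bot gives the robot as it stands. Calls block until the motion is done:
- bot.goto(position, orientation): joint-space move of the TCP to a pose.
- bot.line_to(position, rot=None, max_speed=0.15): straight line of the TCP; rot=None keeps the orientation; max_speed is the mean speed in m/s.
- bot.set_joints(angles): joint-space move.
- bot.set_gripper(opening, newtons=None): opening from 0.0 (shut) to 1.0 (fully open); newtons is the grip in N (None keeps the last); returns when the fingers have stopped.
- bot.hold(seconds).
- bot.inverse_kinematics(position, orientation): joint angles nearest the present ones, or None.
- bot.read_camera(name): name is "scene" or "side" or "wrist"; returns a dict with "pixels" (384x512x3 uint8, blue, green, red), "fx", "fy", "cx", "cy" (pixels), "R" (3x3) and "t" (3): a world point X has camera coordinates R X + t. Camera axes: x right, y down, z forward; pixel columns grow to the right and rows downward; lengths in m; the calibration is good to about 2 mm. A picture is of the moment at which its call begins. There is no depth.
A pose or a line that the arm cannot do raises bot.MotionError and nothing moves.
- bot.job_done(): hands the job in, once; it reports no verdict.
Readings, each from a call of its own:
- bot.current_clock(): time.
- bot.current_joints(): joint angles.
- bot.current_joint_vel(): joint speeds.
- bot.current_effort(): joint torques, N m.
- bot.current_ee_pos(): TCP position.
- bot.current_tool_rot(): TCP orientation.
- bot.current_contact_force(): force on the tool from outside, world axes, zero at the start.
- bot.current_ft_torque(): the same for the moment, N m.
- bot.current_opening(): opening from 0.0 (shut) to 1.0 (fully open).
Only numpy, scipy, OpenCV 4.12 (cv2) and the standard library are available. Lean on these libraries where they do the work, as an engineer would, in place of code of your own. Each camera call takes 0.05 s, during which the arm holds its last target. There are 200 camera calls.

## Working session

There is one attempt and no reset: what is moved stays moved. The work goes in short steps, each a Python script; the robot and the scene stay as the last script left them, time stands still between calls to the robot, and variables do not carry over. Pictures are saved under pics/ and viewed, about 8 in all and at most 12, crops included, and the job is handed in when it is done.

```bash
mkdir -p pics; ls
python3 - <<'E'
from workcell import bot
import cv2, numpy as np
for n in ("scene","side","wrist"):
    c=bot.read_camera(n); cv2.imwrite(f"pics/{n}0.png",c["pixels"]); print(n,c["fx"],c["cx"],c["cy"],np.round(c["R"],3).tolist(),np.round(c["t"],3), np.round(-c["R"].T@c["t"],3))
a=cv2.imread("pics/scene0.png");b=cv2.imread("pics/side0.png")
print(bot.current_clock(),bot.current_tool_rot(),bot.current_opening())
E
```

```text
pics
scene 412.97851126271786 257.5512421615792 190.1138558608798 [[0.495, 0.869, 0.013], [0.598, -0.33, -0.731], [-0.63, 0.37, -0.683]] [-0.342 -0.262  1.758] [ 1.434 -0.439  1.014]
side 419.58681551788993 255.58664674283884 193.43463225967426 [[0.924, -0.382, -0.004], [-0.295, -0.705, -0.645], [0.243, 0.598, -0.764]] [-0.557  0.316  1.241] [ 0.306 -0.732  1.149]
wrist 330.46130529488653 251.3644963187013 188.1340418519056 [[0.275, -0.961, -0.001], [-0.92, -0.264, 0.29], [-0.279, -0.079, -0.957]] [-0.574 -0.033  0.393] [ 0.238 -0.53   0.385]
0.15 [-2.50857740e+00  1.88931731e+00  1.57292884e-03] 1.000371455405513
```

View pics/scene0.png

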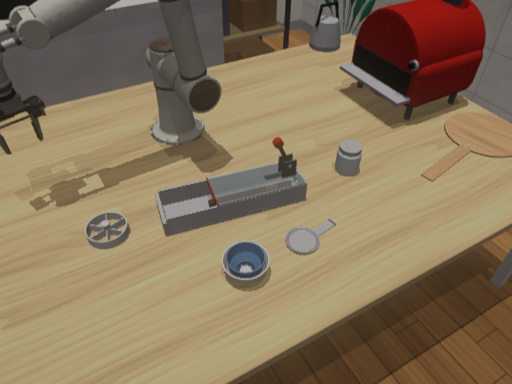

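View pics/side0.png

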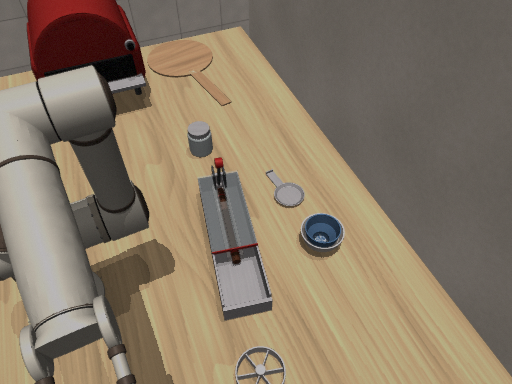

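Scene view: the knob is at about (277,142), the red strip at about (212,190) and the well's end wall at about (168,215). Side view: knob (218,161), strip (235,247), well end wall (246,308). I'll triangulate these with red masks.

```bash
cat > h.py <<'E'
import cv2, numpy as np
from workcell import bot
def ray(c,u,v):
    d=c["R"].T@np.array([(u-c["cx"])/c["fx"],(v-c["cy"])/c["fy"],1.]); return -c["R"].T@c["t"], d/np.linalg.norm(d)
def plane(c,u,v,z):
    o,d=ray(c,u,v); return o+d*(z-o[2])/d[2]
def tri(*obs):
    A=np.zeros((3,3));b=np.zeros(3)
    for c,u,v in obs:
        o,d=ray(c,u,v);P=np.eye(3)-np.outer(d,d);A+=P;b+=P@o
    X=np.linalg.solve(A,b); return X,[float(np.linalg.norm(np.cross(ray(c,u,v)[1],X-ray(c,u,v)[0]))) for c,u,v in obs]
def proj(c,X):
    p=c["R"]@np.asarray(X)+c["t"]; return np.array([c["fx"]*p[0]/p[2]+c["cx"],c["fy"]*p[1]/p[2]+c["cy"]])
def red(img):
    h=cv2.cvtColor(img,cv2.COLOR_BGR2HSV); return (((h[...,0]<8)|(h[...,0]>172))&(h[...,1]>150)&(h[...,2]>70)).astype(np.uint8)
def blobs(m,mn=8):
    n,l,s,ce=cv2.connectedComponentsWithStats(m); return [(np.round(ce[i],1),s[i].tolist(),np.argwhere(l==i)[:,::-1]) for i in range(1,n) if s[i,4]>=mn]
E
python3 - <<'E'
from h import *
for n in("scene","side"):
    im=cv2.imread(f"pics/{n}0.png")
    for ce,s,p in blobs(red(im)):
        if s[4]<400: print(n,ce,s,p[p[:,0].argmin()],p[p[:,0].argmax()],p[p[:,1].argmin()],p[p[:,1].argmax()])
a=cv2.imread("pics/scene0.png")[125:245,145:320];b=cv2.imread("pics/side0.png")[150:325,190:290]
a=cv2.resize(a,None,fx=2.9,fy=2.9,interpolation=2)   # origin 145,125
b=cv2.resize(b,None,fx=2.9,fy=2.9,interpolation=2)   # origin 190,150
o=np.zeros((510,800,3),np.uint8);o[:a.shape[0],:a.shape[1]]=a;o[:b.shape[0],510:510+b.shape[1]]=b
cv2.imwrite("pics/crop1.png",o)
E
```

```text
scene [417.5  83.5] [415, 80, 7, 8, 22] [415  85] [421  84] [417  80] [416  87]
scene [276.9 140.5] [274, 138, 8, 7, 39] [274 139] [281 140] [275 138] [274 144]
scene [211.9 191.5] [207, 179, 11, 26, 30] [207 179] [217 203] [207 179] [217 204]
side [218.3 161.7] [214, 158, 9, 9, 63] [214 159] [222 161] [215 158] [216 166]
side [235.5 247.8] [212, 243, 46, 10, 56] [212 252] [257 243] [256 243] [212 252]
```

View pics/crop1.png

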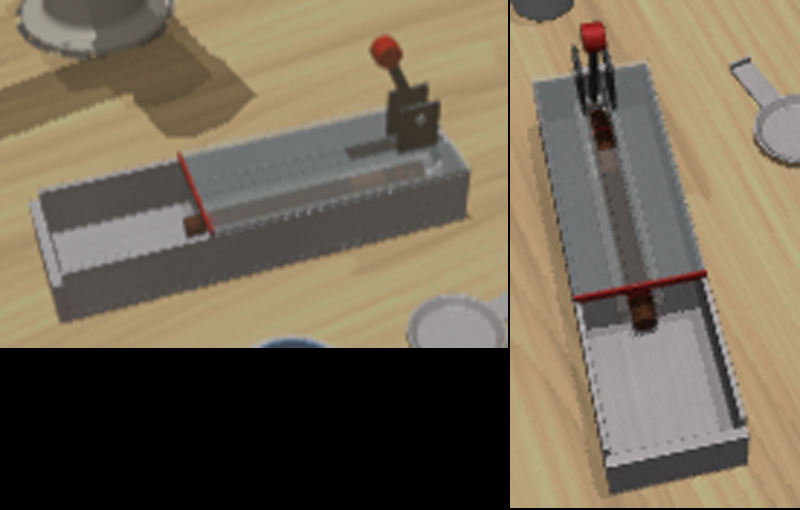

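Run:
```python
from h import *
S=bot.read_camera("scene");D=bot.read_camera("side")
K=tri((S,276.9,140.8),(D,218.3,161.7));print("knob",K)
a=tri((S,207,178.7),(D,212,252));b=tri((S,217.3,204.3),(D,257.5,243.2));print("strip",a,b,np.linalg.norm(a[0]-b[0]))
w=tri((S,306,182.6),(D,237.6,172));print("far right top",w)
print("side far-left,right top",plane(D,199,177.6,.085),plane(D,237.6,172,.085))
print("scene far right top",plane(S,306,182.6,.085))
print("near bottom",plane(D,224.5,319.7,0),plane(D,271.7,309.3,0),plane(S,167.4,235.3,0))
# fit case pose: yaw,x,y using all with known case coords
obs=[(S,207,178.7,-70,-68,85),(D,212,252,-70,-68,85),(S,217.3,204.3,70,-68,85),(D,257.5,243.2,70,-68,85),
(S,306,182.6,70,245,85),(D,237.6,172,70,245,85),(D,199,177.6,-70,245,85),(D,224.5,319.7,-70,-247,0),(D,271.7,309.3,70,-247,0),(S,167.4,235.3,70,-247,0),
(S,276.9,140.8,0,198.5-100*np.sin(.4),130+100*np.cos(.4)),(D,218.3,161.7,0,198.5-100*np.sin(.4),130+100*np.cos(.4))]
from scipy.optimize import least_squares
def T(p,x,y,z):
    c,s=np.cos(p[2]),np.sin(p[2]);return np.array([p[0]+c*x-s*y,p[1]+s*x+c*y,z])
for sgn in(0,):
    f=lambda p:np.concatenate([proj(o[0],T(p,*(np.array(o[3:])/1000)))-o[1:3] for o in obs])
    m=(a[0]+b[0])/2; d=b[0]-a[0]
    r=least_squares(f,[m[0],m[1],np.arctan2(d[1],d[0])],loss="soft_l1");print(r.x,np.round(r.fun.reshape(-1,2),1).tolist())
```

```text
knob (array([0.54214103, 0.15096068, 0.2306111 ]), [0.0017095643567664358, 0.0017095643567663534])
strip (array([ 0.43923495, -0.05617449,  0.0798426 ]), [0.0002327667342157414, 0.00023276673421564667]) (array([ 0.5747972 , -0.08280351,  0.08712474]), [0.0013123379505077311, 0.0013123379505078094]) 0.13834470470765375
far right top (array([0.62526712, 0.22067386, 0.08444238]), [0.003947651836390046, 0.003947651836390012])
side far-left,right top [0.49315498 0.2415082  0.085     ] [0.62478784 0.21493044 0.085     ]
scene far right top [0.62309867 0.22508136 0.085     ]
near bottom [ 0.40961736 -0.23514644  0.        ] [ 0.54701586 -0.25810485  0.        ] [ 0.54267688 -0.24845028  0.        ]
[ 0.51787258 -0.00345366 -0.16342201] [[-1.1, -1.1], [-0.3, -0.0], [0.1, 0.9], [0.0, -0.3], [1.1, 0.5], [-0.7, -2.5], [-2.0, -1.2], [-0.3, 0.3], [-0.0, 0.2], [-2.5, 2.0], [0.6, 2.6], [0.2, 0.6]]
```

```bash
cat >> h.py <<'E'
from scipy.spatial.transform import Rotation as Ro
P=[0.51787,-0.00345,-0.1634]
def W(x,y,z):  # case mm -> world m
    c,s=np.cos(P[2]),np.sin(P[2]);x,y,z=x/1000,y/1000,z/1000;return np.array([P[0]+c*x-s*y,P[1]+s*x+c*y,z])
def C(X):
    c,s=np.cos(P[2]),np.sin(P[2]);d=np.asarray(X)[:2]-P[:2];return np.round([1000*(c*d[0]+s*d[1]),1000*(-s*d[0]+c*d[1]),1000*X[2]],1)
def rv(tilt=0.):  # tool down, x=case x; tilt>0 lifts the -y side of what is held
    R=Ro.from_euler("z",P[2])*Ro.from_euler("x",-tilt)*Ro.from_matrix(np.array([[1,0,0],[0,-1,0],[0,0,-1]]).T)
    return R.as_rotvec()
E
python3 - <<'E'
from h import *
p=bot.current_ee_pos();bot.line_to([p[0],p[1],.34],max_speed=.2)
bot.goto(W(0,90,340),rv());print(bot.current_clock(),C(bot.current_ee_pos()))
A=bot.read_camera("wrist");cv2.imwrite("pics/wA.png",A["pixels"])
bot.line_to(W(0,150,320));B=bot.read_camera("wrist");cv2.imwrite("pics/wB.png",B["pixels"])
print(bot.current_clock())
import pickle;pickle.dump((A,B),open("ab.pkl","wb"))
for c in(A,B):
    for ce,s,p in blobs(red(c["pixels"]),30): print(ce,s)
    print(proj(c,W(0,159.6,222)))
cv2.imwrite("pics/wAB.png",cv2.resize(np.hstack([A["pixels"],B["pixels"]]),(800,300)))
E
```

```text
3.6417 [3.000e-01 8.930e+01 3.399e+02]
4.3167
[248.  102.2] [234, 85, 29, 37, 976]
[251.5 261.8] [202, 261, 97, 3, 131]
[250.99008639 102.31952578]
[248.3 178.8] [234, 161, 29, 36, 922]
[219.6 305.8] [202, 305, 41, 3, 70]
[279.1 306.1] [257, 306, 42, 2, 48]
[251.35989292 177.16094768]
```

View pics/wAB.png

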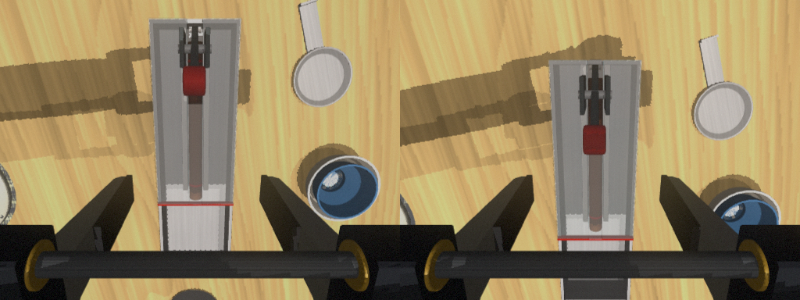

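Wrist views: the knob is well seen at (248,102) and (248,179), the strip at rows 262 and 306, and the case looks aligned with the tool. Next I refine the pose.

Run:
```python
from h import *
import pickle;A,B=pickle.load(open("ab.pkl","rb"))
K=tri((A,248,102.2),(B,248.3,178.8));print("knob case",C(K[0]),K[1])
L=tri((A,202,262.0),(B,202,306.2));R=tri((A,298.5,262),(B,298.5,306.2));print("strip",C(L[0]),C(R[0]))
for c in (A,B): print([C(plane(c,u,v,.085)) for u,v in ((202,262 if c is A else 306.2),(298.5,262 if c is A else 306.2))],C(plane(c,248.15,102.2 if c is A else 178.8,.222)))
# far corners of case top and side edges
for n,c in (("A",A),("B",B)):
    g=cv2.cvtColor(c["pixels"],cv2.COLOR_BGR2HSV);m=(g[...,1]<50).astype(np.uint8)
    for v in ((60,100,140,180,220) if c is A else (110,150,190,230,270)):
        u=np.where(m[v,170:330])[0]+170; print(n,v,u.min(),u.max(),C(plane(c,u.min(),v,.085)),C(plane(c,u.max()+1,v,.085)))
```

```text
knob case [ -2.5 160.  228.6] [2.6614725993054664e-05, 2.66147259928904e-05]
strip [-71.2 -69.1  85.9] [ 68.1 -70.1  84.9]
[array([-71.4, -69.7,  85. ]), array([ 68.2, -70. ,  85. ])] [ -2.4 159.7 222. ]
[array([-71.2, -69.8,  85. ]), array([ 68., -70.,  85.])] [ -2.7 158.2 222. ]
A 60 192 306 [-71.  203.5  85. ] [ 67.6 203.2  85. ]
A 100 195 304 [-69.8 156.8  85. ] [ 67.3 156.5  85. ]
A 140 196 302 [-71.1 106.9  85. ] [ 67.  106.6  85. ]
A 180 199 300 [-69.8  53.4  85. ] [66.6 53.1 85. ]
A 220 201 299 [-69.8  -4.3  85. ] [67.7 -4.6 85. ]
B 110 192 306 [-71.  206.1  85. ] [ 66.9 206.   85. ]
B 150 194 304 [-71.1 157.7  85. ] [ 66.7 157.6  85. ]
B 190 197 302 [-69.9 105.7  85. ] [ 66.6 105.6  85. ]
B 230 199 301 [-69.9  49.7  85. ] [67.8 49.5 85. ]
B 270 201 299 [-70.  -10.8  85. ] [ 67.7 -11.   85. ]
```

```bash
sed -i 's/^P=.*/P=[0.51787-.0017*np.cos(-.1634)-.0012*.1627,-0.00345+.0017*.1627-.0012*.9867,-0.1634]/' h.py
cat >> h.py <<'E'
def K(a,r=100,h=-19,x=0): # tool pose for lever angle a
    return W(x,198.5+r*np.sin(a-.4),130+r*np.cos(a-.4)+h)
def F(): return np.round(Ro.from_euler("z",-P[2]).apply(bot.current_contact_force()),1)
E
python3 - <<'E'
from h import *
print(C(bot.current_ee_pos()),F())
bot.set_gripper(.6)
q=K(0);bot.line_to([q[0],q[1],.26],rot=rv());bot.line_to(K(0,h=-18),max_speed=.1)
print("down",C(bot.current_ee_pos()),F(),bot.current_clock())
bot.set_gripper(0,25);print("opening mm",bot.current_opening()*92,F(),C(bot.current_ee_pos()),bot.current_clock())
c=bot.read_camera("wrist");cv2.imwrite("pics/g.png",c["pixels"])
E
```

```text
[  2.  150.6 320.4] [ 0.3 -0.   0.1]
down [  0.4 159.6 204.8] [ 1.2 -0.1  0.6] 6.2667
opening mm 23.587531838740503 [-4.9 -1.   2.9] [ -0.5 159.6 204.3] 6.8417
```

View pics/g.png

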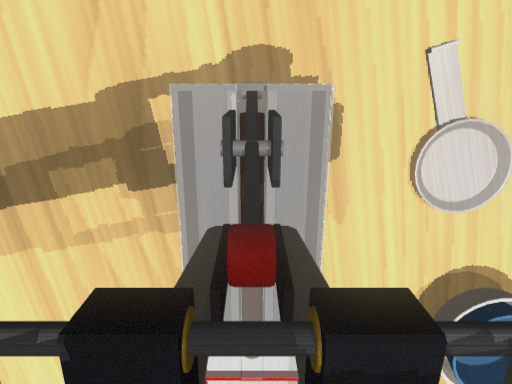

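The knob is pinched (opening 23.6 mm, pads either side of the red disc). Now the pull.

Run:
```python
from h import *
for a in np.arange(.1,.81,.1):
    bot.line_to(K(a,h=-18,x=-1),max_speed=.04); print(round(a,2),F(),C(bot.current_ee_pos()))
for a in (.82,.84,.86,.88,.9):
    bot.line_to(K(a,h=-18,x=-1),max_speed=.03); f=F();print(round(a,2),f,C(bot.current_ee_pos()),bot.current_opening()*92)
    if f[1]<-22: break
print(bot.current_clock())
c=bot.read_camera("wrist");cv2.imwrite("pics/w1.png",c["pixels"]);s=bot.read_camera("side");cv2.imwrite("pics/s1.png",s["pixels"])
o=np.hstack([cv2.resize(c["pixels"],(400,300)),cv2.resize(s["pixels"][150:325,190:290],(230,300))]);cv2.imwrite("pics/c1.png",o)
```

```text
0.1 [-0.3 -4.8 -1. ] [ -0.6 167.6 207.1]
0.2 [-0.4 -5.1  0.4] [ -0.6 177.1 209.5]
0.3 [-0.4 -6.1  0.5] [ -0.6 186.8 211. ]
0.4 [-0.5 -6.4  0.5] [ -0.6 196.7 211.7]
0.5 [-1.3 -6.6  2.1] [ -0.6 206.8 211.4]
0.6 [-1.9 -6.1  4.3] [ -0.6 216.8 210.2]
0.7 [-2.1 -6.7  5.3] [ -0.6 226.7 208.1]
0.8 [-3.7 -5.5  6.7] [ -0.6 236.4 205.1]
0.82 [-3.8 -5.9  6.8] [ -0.6 238.1 204.5] 24.04123890432299
0.84 [-3.4 -6.2  8.3] [ -0.6 239.9 203.8] 23.560831370311988
0.86 [-3.3 -6.2  7.8] [ -0.5 241.8 203. ] 24.037945828860572
0.88 [-4.1 -5.9  8.7] [ -0.5 243.7 202.2] 23.869270833239668
0.9 [-5.6 -5.5  8.9] [ -0.5 245.6 201.4] 23.6685676159962
11.3417
```

View pics/c1.png

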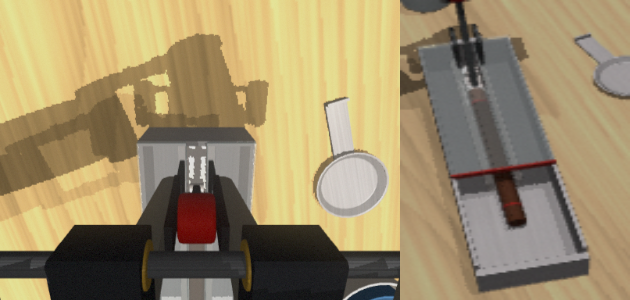

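The pin's head now stands well out in the well. I see no end-stop force, so I'll check for slip of the knob in the pads and measure the head position.

Run:
```python
from h import *
for f in("g","w1"):
    for ce,s,p in blobs(red(cv2.imread(f"pics/{f}.png")),200): print(f,ce,s)
c=bot.read_camera("wrist");
D=bot.read_camera("side");S=bot.read_camera("scene");print("scene/side angle checks")
for n,c in(("S",S),("D",D)):
    for ce,s,p in blobs(red(c["pixels"]),5):
        if s[4]<400: print(n,ce,s)
    print("pred knob .8",proj(c,W(0,237.4,222)),"pred .7",proj(c,W(0,198.5+29.5,225.5)))
    print("head pred",proj(c,W(0,-150,29)),"top of end",proj(c,W(0,-150,42)))
a=cv2.resize(S["pixels"][125:245,145:320],None,fx=2.9,fy=2.9,interpolation=2)
b=cv2.resize(D["pixels"][200:325,200:290],None,fx=3.2,fy=3.2,interpolation=2)
o=np.zeros((400,800,3),np.uint8);o[:348,:507]=a[:348,:507];o[:400,510:798]=b[:400,:288];cv2.imwrite("pics/c2.png",o)
```

```text
g [251.  255.6] [227, 225, 49, 62, 2896]
w1 [251.1 279.9] [227, 248, 50, 64, 2986]
scene/side angle checks
S [297.9 136.5] [295, 133, 6, 10, 34]
S [212.1 191.8] [207, 179, 11, 26, 27]
S [199.4 204.6] [198, 203, 3, 5, 10]
pred knob .8 [299.15367606 138.44608903] pred .7 [296.59703094 138.13141205]
head pred [188.16705566 208.61738959] top of end [187.76703078 205.86131001]
D [214.6 144. ] [212, 142, 6, 5, 20]
D [235.8 247.7] [212, 243, 46, 10, 57]
D [237.9 268.6] [235, 267, 7, 4, 15]
pred knob .8 [213.86207873 145.75983791] pred .7 [214.25849993 146.93984725]
head pred [240.47768702 280.86248355] top of end [240.33660445 278.71983263]
```

View pics/c2.png

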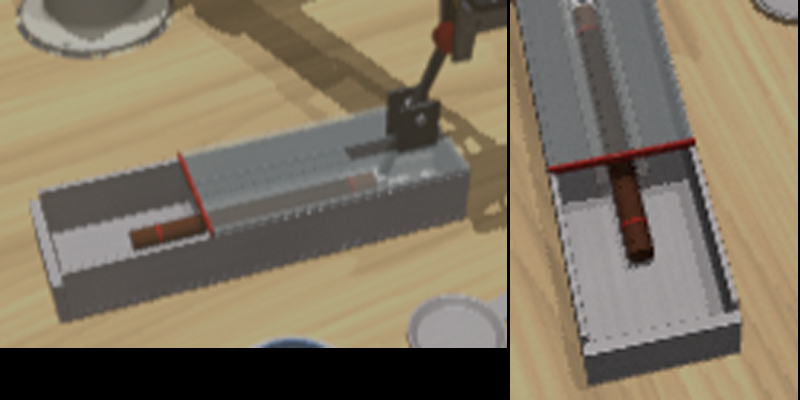

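Run:
```python
from h import *
D=bot.read_camera("side");S=bot.read_camera("scene")
print("band",C(plane(S,199.4,204.6,.036)),C(plane(D,237.9,268.6,.040)),C(tri((S,199.4,204.6),(D,237.9,268.6))[0]))
bot.set_gripper(0,60);print(F(),bot.current_opening()*92)
p=C(bot.current_ee_pos())
for k in range(1,9):
    bot.line_to(W(-1,p[1]+k*1.5,p[2]),max_speed=.03); f=F();print(k,f,C(bot.current_ee_pos()))
    if np.hypot(f[1],0)>18: break
c=bot.read_camera("wrist");cv2.imwrite("pics/w2.png",c["pixels"])
for ce,s,q in blobs(red(c["pixels"]),200): print(ce,s)
D=bot.read_camera("side");S=bot.read_camera("scene")
for n,c in(("S",S),("D",D)):
    for ce,s,q in blobs(red(c["pixels"]),5):
        if s[4]<20: print(n,ce,s)
print(bot.current_clock())
```

```text
band [   1.1 -111.4   36. ] [  -0.  -113.9   40. ] [   0.3 -111.2   35.2]
[-3.7 -5.9  8.6] 23.715269353754746
1 [-2.3 -6.4  4. ] [ -0.6 245.4 201.4]
2 [-1.3 -9.3  2.6] [ -0.6 246.  201.2]
3 [ -2.1 -10.1   3.2] [ -0.6 246.6 200.9]
4 [ -1.9 -14.    1.8] [ -0.6 247.3 200.6]
5 [ -0.6 -15.    0.8] [ -0.6 248.3 200.1]
6 [ -0.8 -16.7  -0.1] [ -0.6 249.1 199.8]
7 [ -1.2 -20.5   2.3] [ -0.6 249.3 199.7]
[251.1 280.8] [227, 249, 49, 64, 2987]
S [414.2  93.6] [413, 89, 3, 10, 13]
S [198.6 205.1] [198, 203, 2, 6, 10]
D [214.4 143.8] [212, 142, 6, 4, 18]
D [238.5 269.8] [235, 269, 8, 3, 16]
13.8083
```

Run:
```python
from h import *
D=bot.read_camera("side");S=bot.read_camera("scene")
for y in(-114,-117,-120): print(y,"S",proj(S,W(4,y,40)),"D",proj(D,W(0,y,41)))
for k in range(3):
    p=C(bot.current_ee_pos()); bot.line_to(W(-1,259+2*k,p[2]-.3),max_speed=.03); print(F(),C(bot.current_ee_pos()))
for n,c in(("S",bot.read_camera("scene")),("D",bot.read_camera("side")),("W",bot.read_camera("wrist"))):
    for ce,s,q in blobs(red(c["pixels"]),5):
        if s[4]<20 or n=="W": print(n,ce,s)
print(bot.current_clock())
```

```text
-114 S [198.7522122  204.50987627] D [237.90510673 268.4430442 ]
-117 S [197.87100441 204.7244061 ] D [238.1052854  269.29892582]
-120 S [196.98878468 204.93918229] D [238.30606531 270.15737807]
[ -6.7 -30.    9.1] [ -0.6 250.  199.3]
[ -6.5 -36.1  12.3] [ -0.6 250.3 199.1]
[ -8.8 -41.9  13.7] [ -0.6 250.6 198.9]
S [414.6  93.4] [413, 89, 4, 9, 17]
S [198.2 205.2] [197, 203, 3, 5, 9]
D [238.2 270. ] [235, 269, 8, 4, 16]
W [251.  281.4] [227, 250, 50, 63, 2981]
14.825
```

The end stop is firmly reached: force rises to 42 N with no further motion, and the band stopped at about y=-118. Easing back, keeping the present knob-to-tool offset.

Run:
```python
from h import *
def Q(a): return W(-1,198.5+100*np.sin(a-.4)+12.5,130+100*np.cos(a-.4)-23)
for a in np.arange(.8,-.01,-.1):
    bot.line_to(Q(a),max_speed=.03); print(round(a,2),F(),C(bot.current_ee_pos()))
for a in (-.02,-.04,-.06,-.08,-.1,-.12):
    bot.line_to(Q(a),max_speed=.02); f=F();print(a,f,C(bot.current_ee_pos()))
    if f[1]>8: break
c=bot.read_camera("wrist");cv2.imwrite("pics/w3.png",c["pixels"])
for ce,s,q in blobs(red(c["pixels"]),200): print(ce,s)
print(bot.current_clock(),bot.current_opening()*92)
for n in("scene","side"):
    for ce,s,q in blobs(red(bot.read_camera(n)["pixels"]),5):
        if s[4]<70: print(n,ce,s)
```

```text
0.8 [-3.  -6.5  6.4] [ -0.5 248.3 200.2]
0.7 [-1.2  2.2  3.9] [ -0.6 241.2 203.2]
0.6 [-1.8  3.   7.5] [ -0.5 231.6 206.1]
0.5 [-3.9  2.6  9.6] [ -0.5 221.9 208.1]
0.4 [-4.2  2.9 11.5] [ -0.5 212.1 209.2]
0.3 [-5.   2.5 14.7] [ -0.5 202.1 209.4]
0.2 [-6.5  0.4 17.9] [ -0.5 192.1 208.5]
0.1 [-7.8  0.3 21.2] [ -0.4 182.  206.5]
0.0 [-8.5 -2.4 24.1] [ -0.4 171.9 203.5]
-0.02 [-9.3 -2.8 22.9] [ -0.4 170.1 202.8]
-0.04 [-9.7 -3.1 24. ] [ -0.4 168.2 202. ]
-0.06 [-9.7 -4.2 23.9] [ -0.4 166.2 201.2]
-0.08 [-10.2  -3.9  25.2] [ -0.4 164.5 200.4]
-0.1 [-11.4   1.5  27.2] [ -0.4 164.2 200.2]
-0.12 [-11.9   5.3  30.5] [ -0.4 163.9 200.1]
[251.  267.8] [227, 236, 50, 64, 3030]
20.825 23.401524968957407
scene [417.8  83.8] [415, 79, 8, 11, 37]
scene [275.4 141.2] [274, 138, 4, 9, 25]
scene [211.6 190.8] [207, 179, 11, 25, 28]
scene [198.2 205.2] [197, 203, 3, 5, 9]
side [218.2 161.1] [216, 158, 6, 6, 21]
side [235.8 247.7] [212, 243, 46, 10, 57]
side [238.5 269.9] [235, 269, 8, 3, 14]
```

Run:
```python
from h import *
p=C(bot.current_ee_pos())
bot.line_to(W(-1,p[1]-6,p[2]+2),max_speed=.02);print(F(),C(bot.current_ee_pos()))
bot.set_gripper(.32);print(F(),bot.current_opening()*92)
c=bot.read_camera("wrist")
for ce,s,q in blobs(red(c["pixels"]),200): print(ce,s)
bot.line_to(W(-1,158,290),max_speed=.15)
bot.line_to(W(0,-60,290),max_speed=.3)
A=bot.read_camera("wrist");bot.line_to(W(0,-150,240),max_speed=.25);B=bot.read_camera("wrist")
print(bot.current_clock())
import pickle;pickle.dump((A,B),open("ab2.pkl","wb"))
cv2.imwrite("pics/p2.png",cv2.resize(np.hstack([A["pixels"],B["pixels"]]),(800,300)))
```

```text
[  7.9  23.6 -10.4] [ -0.6 163.6 200.2]
[0.9 0.4 0.3] 29.759665503793695
[252.5 254. ] [228, 222, 51, 64, 3028]
[245.6 379.5] [196, 378, 112, 6, 246]
24.1417
```

View pics/p2.png

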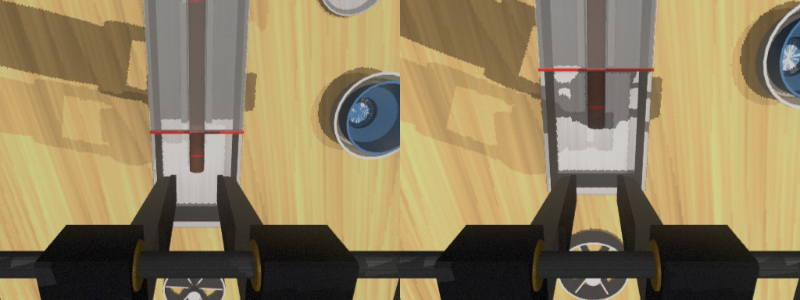

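Pictures: the pin lies in the well with its head at about (252,220) in A and (251,163) in B; bands are visible. Locating it.

Run:
```python
from h import *
import pickle;A,B=pickle.load(open("ab2.pkl","rb"))
bs=[]
for c in(A,B):
    l=[(ce,s) for ce,s,q in blobs(red(c["pixels"]),5)]
    for x in l: print(x)
    g=c["pixels"].max(2); 
    v0=l and max(x[0][1] for x in l if x[1][2]<40)
    bs.append(min((x for x in l if x[1][2]<40),key=lambda x:abs(x[0][0]-252)+(-x[0][1]))[0])
    for v in range(int(v0)-6,int(v0)+26,4):
        u=np.where((g[v,225:280]<110))[0]+225; print(v,(u.min(),u.max()+1,C(plane(c,(u.min()+u.max()+1)/2,v,.029))) if len(u) else None)
print(bs,C(tri((A,*bs[0]),(B,*bs[1]))[0]),C(plane(A,*bs[0],.042)),C(plane(B,*bs[1],.042)))
for u,v in((-70,-68),(70,-68)): print(proj(B,W(u,v,85)))
```

```text
(array([214.2, 169.1]), [192, 168, 49, 4, 138])
(array([296.5, 169.4]), [280, 168, 32, 4, 69])
(array([251.4, 198.9]), [244, 198, 16, 4, 42])
192 (np.int64(243), np.int64(261), array([   0.3, -113.5,   29. ]))
196 (np.int64(243), np.int64(261), array([   0.3, -119.3,   29. ]))
200 (np.int64(243), np.int64(261), array([   0.3, -125.1,   29. ]))
204 (np.int64(243), np.int64(261), array([   0.3, -131. ,   29. ]))
208 (np.int64(243), np.int64(261), array([   0.3, -136.9,   29. ]))
212 (np.int64(243), np.int64(261), array([   0.3, -142.8,   29. ]))
216 (np.int64(243), np.int64(261), array([   0.3, -148.8,   29. ]))
220 (np.int64(248), np.int64(253), array([  -1.8, -154.8,   29. ]))
(array([247.7,  89.3]), [177, 87, 148, 5, 416])
(array([250.3, 136.8]), [242, 136, 17, 3, 41])
130 (np.int64(236), np.int64(263), array([  -1.8, -113. ,   29. ]))
134 (np.int64(237), np.int64(263), array([  -1.3, -117.6,   29. ]))
138 (np.int64(238), np.int64(263), array([  -0.7, -122.2,   29. ]))
142 (np.int64(237), np.int64(263), array([  -1.3, -126.8,   29. ]))
146 (np.int64(225), np.int64(274), array([  -1.9, -131.5,   29. ]))
150 (np.int64(225), np.int64(274), array([  -1.9, -136.2,   29. ]))
154 (np.int64(227), np.int64(273), array([  -1.3, -141. ,   29. ]))
158 (np.int64(234), np.int64(274), array([   3.4, -145.7,   29. ]))
[array([251.4, 198.9]), array([250.3, 136.8])] [  -0.7 -118.9   42.6] [  -0.5 -119.1   42. ] [  -0.9 -119.    42. ]
[177.16271798  89.32108457]
[324.99265804  89.27494476]
```

```bash
cat >> h.py <<'E'
L=281.
def theta(yt,m=6,zt=31,cap=.5):
    from scipy.optimize import brentq
    f=lambda t:(77-zt)*np.cos(t)-(yt+68)*np.sin(t)-13-m
    return cap if f(cap)>0 else brentq(f,0,cap)
def D_(yt,zt,t,e=15.,x=0.): return W(x,yt-L*np.cos(t)-e*np.sin(t),zt+L*np.sin(t)-e*np.cos(t)),rv(t)
E
python3 - <<'E'
from h import *
for yt in range(151,-111,-20):
    t=theta(yt);p,r=D_(yt,31,t);q=bot.inverse_kinematics(p,r);print(yt,round(t,3),C(p),None if q is None else np.round(q,2))
p,r=D_(-110,260,.5);print(bot.inverse_kinematics(p,r))
bot.set_gripper(.55)
bot.line_to(W(-.5,-130,110),rot=rv(),max_speed=.2)
bot.line_to(W(-.5,-130,14),max_speed=.08);print(C(bot.current_ee_pos()),F())
bot.set_gripper(0,60);print(bot.current_opening()*92,F(),C(bot.current_ee_pos()),bot.current_clock())
c=bot.read_camera("wrist");cv2.imwrite("pics/gp.png",c["pixels"])
E
```

```text
151 0.122 [   0.  -129.7   50.3] [-0.42  0.19  1.91 -0.14  1.01 -0.19]
131 0.134 [  -0.  -149.5   53.7] [-0.45  0.19  1.91 -0.15  1.01 -0.21]
111 0.149 [  -0.  -169.1   57.8] [-0.48  0.19  1.91 -0.17  1.01 -0.23]
91 0.167 [   0.  -188.6   62.8] [-0.51  0.18  1.9  -0.19  1.01 -0.25]
71 0.189 [  -0.  -207.8   69.2] [-0.53  0.18  1.9  -0.21  1.01 -0.26]
51 0.219 [  -0.  -226.5   77.5] [-0.55  0.17  1.89 -0.24  1.01 -0.26]
31 0.26 [   0.  -244.4   88.8] [-0.56  0.16  1.88 -0.28  1.02 -0.25]
11 0.318 [   0.  -260.6  104.6] [-0.55  0.14  1.88 -0.35  1.02 -0.22]
-9 0.405 [  -0.  -273.1  128. ] [-0.53  0.12  1.87 -0.44  1.04 -0.16]
-29 0.5 [   0.  -282.8  152.6] [-0.49  0.1   1.87 -0.55  1.06 -0.09]
-49 0.5 [   0.  -302.8  152.6] [-0.53  0.11  1.87 -0.54  1.05 -0.12]
-69 0.5 [   0.  -322.8  152.6] [-0.57  0.11  1.86 -0.54  1.03 -0.16]
-89 0.5 [  -0.  -342.8  152.6] [-0.61  0.12  1.85 -0.54  1.01 -0.19]
-109 0.5 [  -0.  -362.8  152.6] [-0.64  0.13  1.83 -0.53  1.   -0.22]
[-0.64250132 -0.02255314  1.53890207 -0.44665804  1.39700226 -0.45183601]
[ 1.000e-01 -1.302e+02  1.460e+01] [-0.   0.6 -0. ]
24.509310459621968 [0.  0.2 0.1] [  -0.4 -130.1   14.1] 27.3083
```

View pics/gp.png

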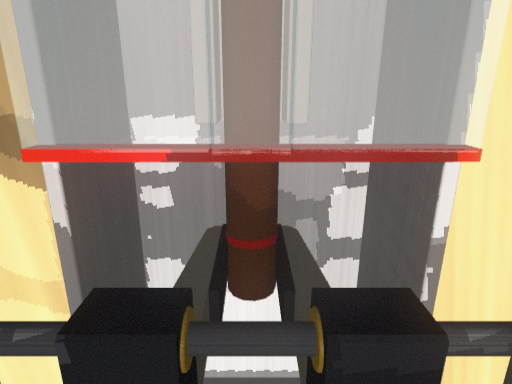

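The pin is between the pads (end at about (252,298)), but 24.5 mm is smaller than the 26 mm diameter, so the grip may be above the axis. I'll regrip 3.5 mm lower.

Run:
```python
from h import *
bot.set_gripper(.36)
bot.line_to(W(-.5,-130,10.2),max_speed=.05);print(C(bot.current_ee_pos()),F())
bot.set_gripper(0,60);print(bot.current_opening()*92,F(),C(bot.current_ee_pos()),bot.current_clock())
```

```text
[  -0.9 -129.9    9.8] [-0.   0.7  0.2]
24.821409381472176 [ 0.3 -0.6 -0.8] [  -0.5 -130.    10.2] 28.2333
```

Run:
```python
from h import *
E_=18.8
def step(yt,zt,t,v):
    p,r=D_(yt,zt,t,e=E_,x=-.5)
    bot.line_to(p,rot=r,max_speed=v);f=F();print(yt,zt,round(t,3),f,C(bot.current_ee_pos()),round(bot.current_opening()*92,1));return np.linalg.norm(f)<18
ok=True
for yt,zt,t in [(151,29.5,.05),(151,30.5,.115)]:
    ok=ok and step(yt,zt,t,.04)
for yt in range(131,50,-20):
    ok=ok and step(yt,31,theta(yt),.06)
print(bot.current_clock(),bot.current_ft_torque())
a=bot.read_camera("scene")["pixels"];b=bot.read_camera("side")["pixels"]
a=cv2.resize(a[125:245,145:320],(511,350));b=cv2.resize(b[180:340,190:290],(288,460))
o=np.zeros((460,800,3),np.uint8);o[:350,:511]=a;o[:,512:]=b;cv2.imwrite("pics/d1.png",o)
```

```text
151 29.5 0.05 [-0.6  0.5 -0.2] [  -0.3 -130.4   24.9] 24.9
151 30.5 0.115 [-1.  -0.2 -1.1] [  -0.5 -130.2   44.1] 25.2
131 31 0.134 [-0.1 -0.7 -0.2] [  -0.5 -150.4   50. ] 25.0
111 31 0.149 [-0.  -0.6 -0.3] [  -0.5 -170.    54.1] 24.7
91 31 0.167 [-0.1  0.6 -0.5] [  -0.4 -189.5   59.2] 24.5
71 31 0.189 [ 0.   0.9 -1. ] [  -0.5 -208.7   65.6] 24.8
51 31 0.219 [-0.5  1.  -1.6] [  -0.4 -227.5   73.9] 24.7
31.825 [ 0.03021037 -0.04794307 -0.02324207]
```

View pics/d1.png

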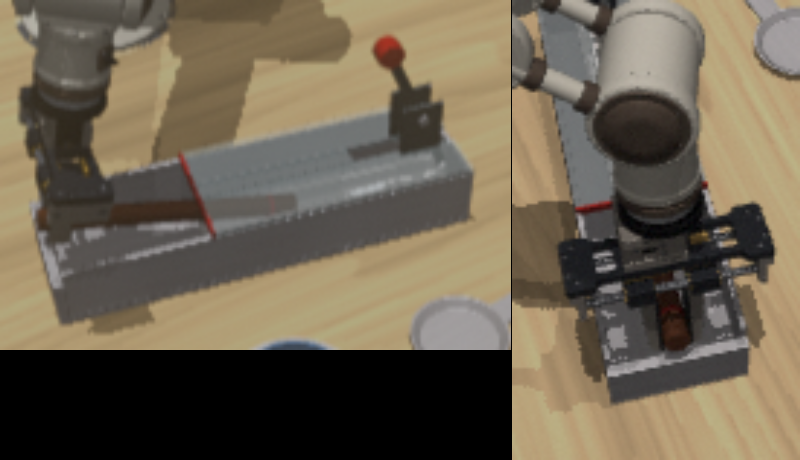

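The pin is coming out cleanly (forces about 1 N), the lever is home and the head is rising towards the end wall. Continuing.

Run:
```python
from h import *
E_=18.8
def step(yt,zt,t,v):
    p,r=D_(yt,zt,t,e=E_,x=-.5)
    bot.line_to(p,rot=r,max_speed=v);f=F();print(yt,round(zt),round(t,3),f,C(bot.current_ee_pos()),round(bot.current_opening()*92,1));return np.linalg.norm(f)<18
ok=True
for yt in range(31,-121,-20):
    ok=ok and step(yt,31+max(0,-yt-40)*.25,theta(yt),.08)
if ok: ok=step(-120,150,.5,.12) and step(-120,270,.5,.12)
bot.hold(.5)
print(ok,bot.current_clock(),bot.current_ft_torque(),F())
a=bot.read_camera("scene")["pixels"];b=bot.read_camera("side")["pixels"];w=bot.read_camera("wrist")["pixels"]
cv2.imwrite("pics/e1.png",np.vstack([np.hstack([cv2.resize(x,(400,300)) for x in(a,b)]),np.hstack([cv2.resize(w,(400,300)),np.zeros((300,400,3),np.uint8)])]))
cv2.imwrite("pics/e1s.png",a);cv2.imwrite("pics/e1d.png",b)
```

```text
31 31 0.26 [-0.1  0.4 -0.9] [  -0.3 -245.6   85.4] 25.2
11 31 0.318 [ 0.2  0.7 -1. ] [  -0.5 -261.5  100.8] 24.5
-9 31 0.405 [-0.4 -0.5 -1.5] [  -0.7 -274.2  124.1] 25.0
-29 31 0.5 [-0.3  0.3 -2. ] [  -0.7 -284.3  148.7] 25.0
-49 33 0.5 [ 0.5 -0.8 -0.8] [  -0.7 -305.4  151.4] 24.7
-69 38 0.5 [ 0.2 -0.6 -0.8] [  -0.5 -325.2  156.8] 25.1
-89 43 0.5 [-0.2  1.  -0.6] [  -0.5 -345.1  161.7] 24.6
-109 48 0.5 [-0.7  0.8 -0.9] [  -0.5 -365.1  166.7] 24.9
-120 150 0.5 [-0.2  0.7 -0.8] [  -1.  -375.2  266.9] 24.6
-120 270 0.5 [ 0.   0.1 -2.4] [  -0.8 -375.4  386.9] 24.6
True 38.0167 [ 0.12088753 -0.07913831 -0.00971101] [-1.3 -0.5 -1.4]
```

View pics/e1.png

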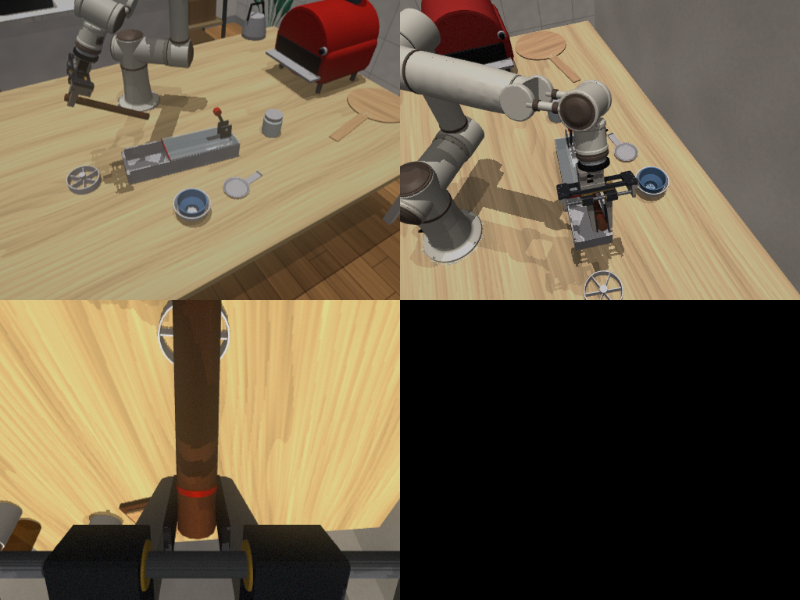

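The pin is held clear in the air, the lever looks home and the bystanders look unmoved. Last numeric check, then hand-in.

Run:
```python
from h import *
S=bot.read_camera("scene")
print("tail pred",proj(S,W(0,-120,270)),"head pred",proj(S,W(0,-120-300*np.cos(.5),270+300*np.sin(.5))))
o,d=ray(S,189.5,148);n=W(1000,0,0)-W(0,0,0);n/=np.linalg.norm(n);print("tail seen at",C(o+d*((W(0,0,0)-o)@n)/(d@n)))
for ce,s,q in blobs(red(S["pixels"]),8):
    if s[4]<60: print(ce,s[4])
a=cv2.imread("pics/scene0.png")
for nm,(u0,v0,u1,v1) in dict(can=(330,135,366,180),bowl=(215,238,275,285),spoon=(283,218,340,256),div=(82,208,132,250)).items():
    x,y=[cv2.GaussianBlur(cv2.cvtColor(i[v0:v1,u0:u1],6),(3,3),0).astype(np.float32) for i in(a,S["pixels"])]
    print(nm,np.round(cv2.phaseCorrelate(x,y)[0],2))
print(np.abs(bot.current_joint_vel()).max(),bot.current_opening()*92,F(),bot.current_clock())
bot.hold(.5);S2=bot.read_camera("scene")["pixels"];print("motion",cv2.absdiff(S2,S["pixels"])[60:160,60:220].max())
bot.job_done()
```

```text
tail pred [189.85437635 148.86649106] head pred [ 82.56348967 124.56667779]
tail seen at [   0.  -120.7  273.4]
[276.9 141. ] 46
[210.9 189.3] 17
can [-0.09  0.55]
bowl [0.02 0.07]
spoon [ 0. -0.]
div [0.22 0.52]
0.0011609787868351851 24.741986171055103 [ 0.2 -0.4 -0.8] 38.2167
motion 20
the job is handed in; nothing more can be done
```

The rolling pin is out of its case and I handed the job in at about 38.7 s, still holding it motionless with 60 N. The hand-in returned no verdict.

**Lever:** I pulled it until it met the end stop (42 N, no more motion). The knob slid about 12 mm in the pads at 25 N, so I raised the grip to 60 N. I eased it back at about 0.03 m/s and released it while it pressed on the home stop. At the end the knob was at its starting pixel (276.9, 141).

**Drawing the pin out:** I gripped it near its head, then tilted and drew it out. The sampled wrist force stayed at 2.5 N or less, with no sign of jamming.

**Last checks:**
- **Height:** the pin's tail, its lowest end, was seen at z ≈ 273 mm. That is about 19 cm above the top of the case and matches the prediction within 4 mm.
- **Grip and motion:** the jaws read 24.7 mm on the 26 mm pin, slightly small, but steady throughout the draw. The arm was still. The two last pictures of the pin, 0.5 s apart, differed by up to 20 grey levels somewhere in the compared area; I did not look into this.
- **Bystanders:** the bowls and spoon rest showed no shift. The canister and dough divider showed about 0.5 pixel, probably changed shadows, since I never went near them.

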